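Slide an enclosure into the drilling jig and clamp it

ROBOT

A 7-joint arm with a two-finger parallel gripper is mounted at the origin on a cart in front of the work surface, level with it; the furniture and walls round the work are solid. World frame = base frame: x ahead of the robot, y to its left, z up, the work surface at z = 0. Lengths are in m, angles in rad, forces in N, time in s.
With the tool pointing down it reaches from about 0.4 to 0.9 m from the base axis. Payload 5.5 kg.
Tool frame: the origin (TCP) lies on the mounting face of the last link; the fingertips stand 178 mm ahead of it and the grasp point (between the pads) lies 159 mm ahead of it; z points along the fingers, y is the line along which they close (so a half turn about z gives the same grasp; the last joint's range is limited). The gripper opens to 92 mm and grips with 3 to 60 N. Pads are 19 mm wide; open, the fingers measure 130 mm over their backs; the gripper's body (75 mm by 190 mm) begins 47 mm behind the grasp point.
Start: joints at [1.46, 0.501, -0.427, 1.55, 0.221, 1.138, -0.21], TCP at [0.237, -0.605, 0.405] pointing down, gripper open.
Joint ranges: [-2.88, 2.88], [-0.31, 2.03], [-1.54, 1.56], [0.2, 2.42], [-1.41, 4.55], [0.19, 2.02], [-2.57, 2.57]. Speed limits (rad/s): [2.57, 2.57, 3.14, 3.14, 3.14, 3.14, 3.14].

INTERFACE

Orientations are given as a rotation vector (axis times angle).
In Python, from plant import robot gives the robot as it stands. Calls block until the motion is done:
- robot.movep(position, orientation): joint-space move of the TCP to a pose.
- robot.line_to(position, rot=None, velocity=0.15, until_force=None): straight line of the TCP; rot=None keeps the orientation; velocity is the mean speed in m/s. With until_force (N) it stops when the force on the tool has changed by that much, and returns True; else False.
- robot.move_j(angles): joint-space move.
- robot.set_gripper(opening, grasp_force=None): opening from 0.0 (shut) to 1.0 (fully open); grasp_force is the grip in N (None keeps the last); returns when the fingers have stopped.
- robot.hold(seconds).
- robot.ik(position, orientation): joint angles nearest the present ones, or None.
- robot.capture(name): name is "scene" or "top" or "wrist"; returns (picture, depth): 480x640x3 uint8, blue, green, red; 480x640 float32, m along the optical axis (not along the pixel's ray), 0 where there is no reading.
- robot.camera_info(name): a dict with "fovy" (degrees; the focal length in pixels is half the picture's height over the tangent of half this angle, whatever the lens; pixels are square), "cx", "cy" (the principal point, pixels), "k1" (the pictures are not rectified: a ray, as slopes to the right and down, at radius r is drawn at 1 + k1 r^2 times it, then the intrinsics apply), "rvec" (rotation vector, rad) and "tvec" (3), from world to camera coordinates, as OpenCV has them. Camera axes: x right, y down, z forward; pixel columns grow to the right and rows downward; lengths in m; the calibration is good to about 2 mm. A picture is of the moment at which its call begins: read the wrist's pose just before it. camera_info takes no time and is no camera call; for the wrist camera it gives the pose at the moment of the call.
A pose or a line that the arm cannot do raises robot.Unreachable and nothing moves.
- robot.close_job(): hands the job in; it is judged then, once.
Readings, each from a call of its own:
- robot.read_time(): time.
- robot.read_joints(): joint angles.
- robot.read_qvel(): joint speeds.
- robot.read_effort(): joint torques, N m.
- robot.read_tool_pos(): TCP position.
- robot.read_orientation(): TCP orientation.
- robot.read_contact_force(): force on the tool from outside, world axes, zero at the start.
- robot.read_moment(): the same for the moment, N m.
- robot.read_width(): opening from 0.0 (shut) to 1.0 (fully open).
- robot.read_gripper_force(): force on a finger pad.
Only numpy, scipy, OpenCV 4.12 (cv2) and the standard library are available. Lean on these libraries where they do the work, as an engineer would, in place of code of your own. Each camera call takes 0.05 s, during which the arm holds its last target. There are 200 camera calls.

TASK

Slide the aluminium enclosure along the bench into the corner of the drilling jig until it sits flush against both fences, keeping it flat on the bench all the way (push it, do not pick it up). Then turn the wing knob of the jig's clamp anticlockwise (seen from above) as far as it goes, so that the clamp arm lies across the near side of the enclosure and it cannot slide out. Leave the tape roll, the sanding block and the tape measure where they are.

Things in the scene. Friction and masses are not known exactly. Their poses are not given: they have to be found in the camera images.
- enclosure: loose diecast aluminium enclosure, a closed rectangular box with a screwed lid, 110 mm (its x) by 160 mm (its y) by 60 mm high, about 0.45 kg. Origin: centre of its underside; z up. All four sides are flat and upright.
- jig_home (a point): where the enclosure belongs, on the bench surface in the drilling jig's corner (the jig is bolted down; place and angle vary): an enclosure flush against both fences has its origin here and its axes parallel to these. Back fence: inner face at x = +55 mm, y from -100 to +98 mm. Side fence: inner face at y = +80 mm, x from -35 to +55 mm. The -x (near) and -y sides are open.
- jig: the drilling jig: two dark steel fences in an L, 18 mm thick, 35 mm high, with 4 mm thick foot flanges outside them (reaching x = +96 and y = +130 mm in its frame), fixed to the bench. Same origin and axes as jig_home. The clamp pivot stands on the side foot at x = -103, y = +105 mm.
- clamp_grip (a point): grip point of the clamp's black wing knob, on its vertical pivot axis, 62 mm above the bench. The wing is a bar 64 mm long (this point's x), 14 mm thick (y), from 46 to 76 mm above the bench. Below it a 16 mm wide steel arm, top 30 mm above the bench, runs 70 mm towards this point's -x, then bends 43 mm towards its -y to the rubber toe.
- clamp_toe (a point): centre of the round rubber toe (16 mm in diameter, from 14 to 32 mm above the bench) at the end of the clamp arm, 23 mm above the bench.
- clamp (a joint): clamp angle, rad, growing anticlockwise seen from above. Start 0 to 0.2: open, the arm points towards jig_home -x, out of the way. At its stop, 1.5: shut, the arm points towards -y and the toe stands 2 mm clear of the near (-x) face of an enclosure that sits home. Friction of about 0.12 N m keeps it where it is left.
- masking_tape: bystander: roll of tan masking tape lying flat, 104 mm in diameter, 36 mm high; origin at the centre of its underside.
- sanding_block: bystander: black sanding block, 124 x 70 x 33 mm; origin at the centre of its underside, x along its length.
- tape_measure: bystander: yellow tape measure, 36 x 81 x 61 mm, standing; origin at the centre of its underside.

How it is judged:
By the outcome, as a careful person would: the job done as asked, in the order asked, and still so for the second after the job is handed in, with the robot touching nothing.
It also fails if it takes over 64 s, if anything falls off the work surface, if the arm or the gripper's body presses on something with over 40 N, if the wrist force passes 120 N, or if a joint passes its speed limit or range.

## Working session

There is one attempt and no reset: what is moved stays moved. The work goes in short steps, each a Python script; the robot and the scene stay as the last script left them, time stands still between calls to the robot, and variables do not carry over. Pictures are saved under pics/ and viewed, at most 10 in all, crops included, and the job is handed in when it is done.

```bash
mkdir -p pics; ls; cat > h.py <<'E'
import numpy as np, cv2
from plant import robot
from scipy.spatial.transform import Rotation as R
def cam(n):
    i=robot.camera_info(n); f=240/np.tan(np.radians(i['fovy'])/2)
    return i,f
def rays(n,uv,i=None):
    i=i or robot.camera_info(n); f=240/np.tan(np.radians(i['fovy'])/2)
    K=np.array([[f,0,i['cx']],[0,f,i['cy']],[0,0,1.]])
    p=cv2.undistortPoints(np.array(uv,float).reshape(-1,1,2),K,np.array([i['k1'],0,0,0.])).reshape(-1,2)
    Rm=R.from_rotvec(i['rvec']).as_matrix(); o=-Rm.T@np.array(i['tvec'])
    return o,np.c_[p,np.ones(len(p))]@Rm   # d scaled so depth=1
def onplane(n,uv,z,i=None):
    o,d=rays(n,uv,i); return o+d*((z-o[2])/d[:,2])[:,None]
def cloud(n,dep,i=None):
    v,u=np.mgrid[0:480,0:640]; o,d=rays(n,np.c_[u.ravel(),v.ravel()],i)
    return (o+d*dep.reshape(-1,1)).reshape(480,640,3)
E
python3 - <<'E'
from h import *
for n in ("scene","top"):
    p,d=robot.capture(n); cv2.imwrite(f"pics/{n}0.png",p); np.save(f"pics/{n}0.npy",d)
    i=robot.camera_info(n); print(n,i, rays(n,[[320,240]])[0], (d==0).mean())
print(robot.read_time(),robot.read_orientation())
E
```

```text
pics
scene {'fovy': 57.79715275371242, 'cx': 313.9771254324251, 'cy': 236.196201469942, 'k1': -0.09049966192178777, 'rvec': array([ 1.10284142, -2.16640554,  1.19671346]), 'tvec': array([0.36883792, 0.25258327, 0.63941732])} [-0.10490947  0.54038928  0.55287219] 0.004140625
top {'fovy': 45.563463996711675, 'cx': 314.38479765500733, 'cy': 247.20329189191432, 'k1': -0.08522716557808317, 'rvec': array([ 2.15206849, -2.15325542,  0.10729509]), 'tvec': array([0.08878078, 0.4911848 , 1.26653601])} [0.33962086 0.06569952 1.31666216] 0.0040234375
0.1 [-3.08517449e+00 -5.83427578e-01  3.95649451e-04]
```

View pics/top0.png

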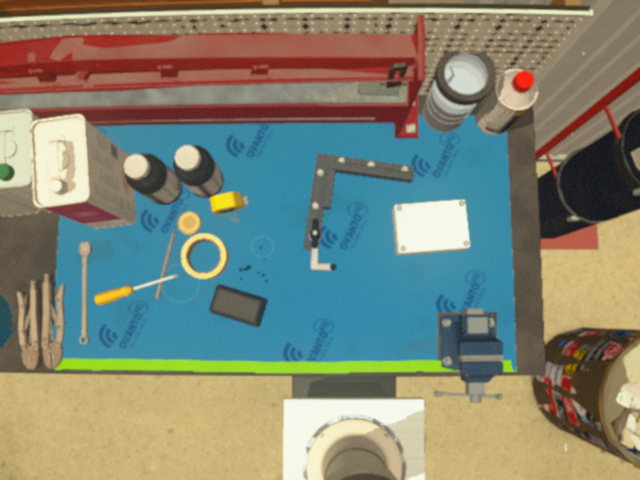

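View pics/scene0.png

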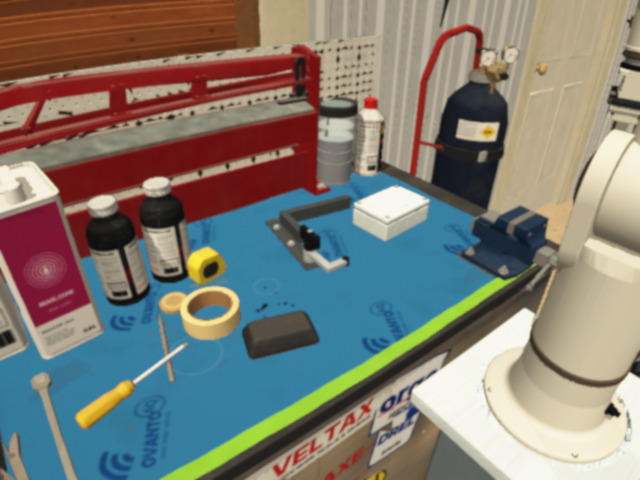

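The top view shows the enclosure's white lid at about (431,227). The jig's L has its corner at about (327,165), the wing knob is at (315,233) and the toe at (332,267). The bystanders are all to the left, at (204,256), (238,305) and (228,202). The scene view agrees. Next I'll measure.

```bash
python3 - <<'E'
from h import *
p=cv2.imread("pics/top0.png"); d=np.load("pics/top0.npy"); C=cloud("top",d)
hsv=cv2.cvtColor(p,cv2.COLOR_BGR2HSV)
# enclosure: white
m=((hsv[...,1]<60)&(hsv[...,2]>130)).astype(np.uint8); m[:,:380]=0;m[:,485:]=0;m[:190]=0;m[265:]=0
c=max(cv2.findContours(m,0,1)[0],key=cv2.contourArea)
P=onplane("top",c.reshape(-1,2),.06)
r=cv2.minAreaRect(P[:,:2].astype(np.float32)); print("encl",r, 'depth z',np.median(C[...,2][m>0]), 'n',m.sum())
# jig
z=C[...,2]; roi=np.zeros(z.shape,bool); roi[140:285,295:425]=1
dark=(hsv[...,1]<110)
mj=roi&(z>.027)&(z<.043); 
print(mj.sum(), np.median(z[200:260,430:440]), np.median(z[300:340,350:420]))
V=cv2.resize(p[140:290,290:480],None,fx=4,fy=4,interpolation=cv2.INTER_NEAREST)
hz=np.clip(z*3000,0,255).astype(np.uint8)[140:290,290:480]
V2=cv2.resize(cv2.applyColorMap(hz,2),None,fx=2,fy=2,interpolation=0)
cv2.imwrite("pics/crop.png",V); cv2.imwrite("pics/hz.png",V2)
E
```

```text
encl ((0.5336912870407104, -0.17095592617988586), (0.11671262979507446, 0.16785505414009094), 4.413760662078857) depth z 0.06201864850040484 n 3870
1392 0.06180578042274798 0.0028419822737423273
```

View pics/crop.png

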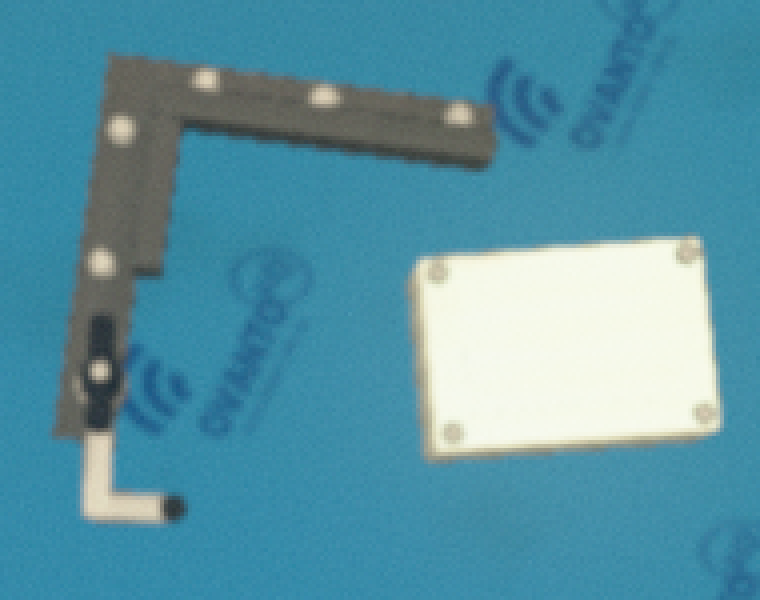

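View pics/hz.png

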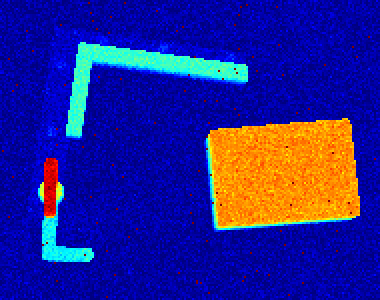

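The crop puts the fences' inner corner at crop (183,120), the wing at (100,370) and the toe at (174,508). The height map separates fence, wing, arm and box cleanly. I'll use the height masks to fit them.

```bash
python3 - <<'E'
from h import *
d=np.load("pics/top0.npy"); C=cloud("top",d); u,v=np.meshgrid(range(640),range(480))
X,Y,Z=C[...,0],C[...,1],C[...,2]
Z=Z-.0025 
def box(a,b,c,e): return (u>=a)&(u<b)&(v>=c)&(v<e)
def fit(m):
    P=C[m][:,:2]; c=P.mean(0); w,V=np.linalg.eigh(np.cov(P.T)); a=V[:,1]; return c,a,np.sqrt(12*w[::-1]),np.median(Z[m])
def fm(m): return cv2.morphologyEx(m.astype(np.uint8),cv2.MORPH_OPEN,np.ones((2,2)))>0
b=fm(box(338,420,150,190)&(Z>.031)&(Z<.04)); s=fm(box(315,335,178,215)&(Z>.031)&(Z<.04))
e=fm(box(380,485,190,265)&(Z>.055)&(Z<.066)); w=fm(box(300,330,215,255)&(Z>.066)&(Z<.085))
a=fm(box(300,345,240,280)&(Z>.02)&(Z<.04))
for n,m in dict(back=b,side=s,encl=e,wing=w).items():
    c,ax,L,z=fit(m); ang=np.degrees(np.arctan2(ax[1],ax[0])); print(n,m.sum(),c.round(4),ang.round(2),L.round(4),z.round(4))
P=C[e][:,:2].astype(np.float32); print(cv2.minAreaRect(P))
cb,ab,_,_=fit(b); cs,as_,_,_=fit(s)
yb=ab*np.sign(ab[1]); yj=yb; xj=np.array([yj[1],-yj[0]]); 
h=np.array([(cb@xj)-.064, cs@yj-.089]); home=xj*h[0]+yj*h[1]
print("jig yaw",np.degrees(np.arctan2(xj[1],xj[0])),"home",home)
cw=fit(w)[0]-home; print("pivot in jig (exp -.103,.105)",cw@xj,cw@yj)
# extents of fences in jig frame
for n,m in (("b",fm(box(310,425,145,195)&(Z>.031)&(Z<.04))),):
    q=C[m][:,:2]-home; print(n,(q@xj).min(),(q@xj).max(),(q@yj).min(),(q@yj).max())
q=C[a][:,:2]-home; i=np.argmin(q@yj); print("toe tip jig",q[i]@xj,q[i]@yj)
q=C[e][:,:2]; print(home, xj)
E
```

```text
back 474 [ 0.6625 -0.053 ] 87.12 [0.1744 0.0937] 0.0338
side 190 [0.6162 0.0538] 169.34 [0.0697 0.017 ] 0.0335
encl 3297 [ 0.532  -0.1744] 100.11 [0.1658 0.112 ] 0.0598
wing 182 [0.5168 0.0848] 177.07 [0.0646 0.0132] 0.0739
((0.4933401346206665, -0.0879780650138855), (0.1527465283870697, 0.40700632333755493), 24.437009811401367)
jig yaw -2.884937697662125 home [ 0.59939005 -0.03444871]
pivot in jig (exp -.103,.105) -0.08848794904639587 0.11496816847103221
b -0.26448046144462345 0.08440644672126979 -0.10797726856889808 0.09716426945774748
toe tip jig -0.1591131746864175 0.06338649416634835
[ 0.59939005 -0.03444871] [ 0.99873262 -0.05033039]
```

```bash
cat > m.py <<'E'
from h import *
def seg(C,z0,z1,bx):
    a,b,c,e=bx; m=np.zeros((480,640),np.uint8); m[c:e,a:b]=((C[c:e,a:b,2]-.0025>z0)&(C[c:e,a:b,2]-.0025<z1))
    m=cv2.medianBlur(m,3); n,l,st,_=cv2.connectedComponentsWithStats(m); k=1+np.argmax(st[1:,4]); return l==k
def fit(n,m,z,i=None):
    v,u=np.nonzero(m); P=onplane(n,np.c_[u,v],z,i)[:,:2]; c=P.mean(0); w,V=np.linalg.eigh(np.cov(P.T)); return c,V[:,1],np.sqrt(12*w[::-1]),P
E
python3 - <<'E'
from m import *
d=np.load("pics/top0.npy"); C=cloud("top",d)
S=dict(back=(.030,.04,(338,425,145,195),.035),side=(.03,.04,(310,337,178,215),.035),encl=(.05,.068,(380,485,190,265),.06),wing=(.06,.085,(300,330,210,255),.076),arm=(.02,.04,(300,345,240,280),.03))
F={}
for n,(a,b,bx,z) in S.items():
    m=seg(C,a,b,bx); F[n]=f=fit("top",m,z); ang=np.degrees(np.arctan2(f[1][1],f[1][0])); print(n,m.sum(),f[0].round(4),ang.round(2),f[2].round(4), cv2.minAreaRect(f[3].astype(np.float32)))
yb=F['back'][1]; yj=yb*np.sign(yb[1]); xj=np.array([yj[1],-yj[0]])
home=xj*(F['back'][0]@xj-.064)+yj*(F['side'][0]@yj-.089)
print("yaw",np.degrees(np.arctan2(xj[1],xj[0])),"home",home)
for n in F:
    q=F[n][3]-home; print(n,np.percentile(q@xj,[0,50,100]).round(4),np.percentile(q@yj,[0,50,100]).round(4))
E
```

```text
back 594 [ 0.6669 -0.052 ] 81.98 [0.1748 0.0185] ((0.666734516620636, -0.0516137033700943), (0.17507760226726532, 0.01965544931590557), 82.18038940429688)
side 228 [0.617  0.0566] 171.3 [0.0694 0.0176] ((0.6169396042823792, 0.05665437877178192), (0.01782686449587345, 0.069175586104393), 81.81719970703125)
encl 3513 [ 0.5347 -0.1734] 94.86 [0.1595 0.1106] ((0.5350502729415894, -0.1732209473848343), (0.11082906275987625, 0.16023601591587067), 4.475391864776611)
wing 181 [0.5181 0.0869] 178.13 [0.0627 0.0139] ((0.517224907875061, 0.08637157827615738), (0.01319387461990118, 0.062025997787714005), 89.98307800292969)
arm 283 [0.4565 0.0761] 52.32 [0.0662 0.0351] ((0.46435025334358215, 0.06792542338371277), (0.05653652548789978, 0.04998932406306267), 89.94107055664062)
yaw -8.016831492830423 home [ 0.60510369 -0.03164262]
back [0.0537 0.064  0.0735] [-0.0987 -0.0116  0.0764]
side [-0.0352 -0.0005  0.034 ] [0.0801 0.0889 0.098 ]
encl [-0.1197 -0.05    0.0206] [-0.2374 -0.1501 -0.0616]
wing [-0.1348 -0.1017 -0.0722] [0.0962 0.1052 0.1148]
arm [-0.1794 -0.1659 -0.1302] [0.0481 0.0928 0.1098]
```

Both fits agree with the given sizes: the box measures 160 x 111 mm and the pivot sits at (-102, 105) mm in the jig frame. The first push uses both open fingers as a blade on the near face. It should square the box to the jig and leave it about 8 mm short of the back fence.

```bash
cat >> m.py <<'E'
HOME=np.array([.6051,-.0316]); YAW=np.radians(-8.15)
xj=np.array([np.cos(YAW),np.sin(YAW)]); yj=np.array([-xj[1],xj[0]])
def W(x,y,z): return np.r_[HOME+xj*x+yj*y,z]
def J(p): q=np.array(p)[:2]-HOME; return np.array([q@xj,q@yj]).round(4)
def down(yaw): return (R.from_euler('z',yaw)*R.from_euler('x',np.pi)).as_rotvec()
def encl(name):
    p,d=robot.capture("top"); cv2.imwrite(f"pics/{name}.png",p); C=cloud("top",d)
    hsv=cv2.cvtColor(p,cv2.COLOR_BGR2HSV); z=C[...,2]-.0025
    m=((z>.05)&(z<.068)&(hsv[...,1]<70)&(hsv[...,2]>150)).astype(np.uint8); m[:,:300]=0; m[:,500:]=0; m[:140]=0; m[300:]=0
    m=cv2.medianBlur(m,3); n,l,st,_=cv2.connectedComponentsWithStats(m); k=1+np.argmax(st[1:,4])
    c,a,L,P=fit("top",l==k,.06); r=cv2.minAreaRect(P.astype(np.float32)); a=a*np.sign(a[1])
    print("encl jig",J(c),"rect",J(r[0]),np.round(r[1],4),"yaw rel jig",np.degrees(np.arctan2(-a[0],a[1])-YAW).round(2),L.round(4),"t",robot.read_time())
def st(s): print(s,J(robot.read_tool_pos()),robot.read_tool_pos()[2].round(4),robot.read_contact_force().round(1),robot.read_time())
E
python3 - <<'E'
from m import *
rot=down(YAW)
for k in (0,np.pi,): print(robot.ik(W(-.165,-.15,.30),down(YAW+k)))
robot.movep(W(-.165,-.15,.30),rot); st("above")
robot.line_to(W(-.165,-.15,.192)); st("down")
print(robot.line_to(W(-.0735,-.15,.192),velocity=.06,until_force=25)); st("pushed")
robot.line_to(W(-.12,-.15,.192)); robot.line_to(W(-.12,-.15,.30),velocity=.25)
robot.movep(W(-.05,-.29,.30),down(YAW+np.pi/2)); st("side")
encl("a1")
E
```

```text
[ 0.84521038  0.32445142 -0.62763619  2.12443436  0.27224058  0.77010077
 -1.66799914]
[ 1.17236727  0.46183505 -1.04242334  2.11614392  0.53531697  0.8547272
  1.23667392]
above [-0.1646 -0.1508] 0.3002 [ 0.7 -1.2 -0.6] 1.9
down [-0.1645 -0.1501] 0.1925 [-0.4 -0.   0.6] 2.7667
False
pushed [-0.0735 -0.1501] 0.1921 [-0.6 -0.3 -1.6] 4.4417
side [-0.0502 -0.2893] 0.2992 [1.2 0.8 0.3] 6.9
encl jig [-0.0091 -0.1595] rect [-0.0086 -0.1595] [0.1599 0.1118] yaw rel jig 0.42 [0.1595 0.111 ] t 6.95
```

```bash
python3 - <<'E'
from m import *
robot.set_gripper(.6)
robot.line_to(W(-.009,-.285,.30),velocity=.2); robot.line_to(W(-.009,-.285,.192),velocity=.2)
print(robot.line_to(W(-.009,-.0985,.192),velocity=.08,until_force=25)); st("pushed y")
robot.line_to(W(-.009,-.13,.192)); robot.line_to(W(-.009,-.16,.30),velocity=.25)
robot.movep(W(-.13,-.03,.30),down(YAW)); st("near")
robot.hold(.3); encl("a2")
E
```

```text
False
pushed y [-0.009  -0.0988] 0.192 [-0.6 -1.5 -1.3] 11.2583
near [-0.13   -0.0299] 0.2995 [-0.3 -0.3 -0.9] 13.6417
encl jig [0.0035 0.0127] rect [-0.0089 -0.0078] [0.16   0.1108] yaw rel jig 28.08 [0.1591 0.0864] t 13.9917
```

The visible outline is partly hidden by the arm, but the rectangle fit gives the box at (-9, -8) mm. Next come the force-limited seating pushes.

```bash
python3 - <<'E'
from m import *
robot.set_gripper(.8)
robot.line_to(W(-.11,-.03,.30),velocity=.2); robot.line_to(W(-.11,-.03,.194),velocity=.2)
print(robot.line_to(W(-.055,-.0,.194),velocity=.04,until_force=14)); st("x")
robot.line_to(W(-.11,-.03,.194)); robot.line_to(W(-.11,-.03,.29),velocity=.25)
robot.movep(W(0,-.15,.29),down(YAW+np.pi/2)); robot.set_gripper(.5)
robot.line_to(W(0,-.125,.192),velocity=.2)
print(robot.line_to(W(0,-.075,.192),velocity=.04,until_force=14)); st("y")
robot.line_to(W(0,-.12,.192)); robot.line_to(W(0,-.2,.30),velocity=.25)
robot.movep(W(-.1,-.3,.35),down(YAW+np.pi/2)); robot.hold(.2); encl("a3")
E
```

```text
True
x [-0.0648 -0.0051] 0.1929 [-0.7  0.1 -0.5] 16.6833
True
y [-0.0001 -0.0901] 0.1917 [-0.3 -0.   0.5] 21.3333
encl jig [-0.001  -0.0002] rect [-0.0007 -0.0001] [0.1602 0.1111] yaw rel jig -0.17 [0.1599 0.1109] t 23.2667
```

View pics/a3.png

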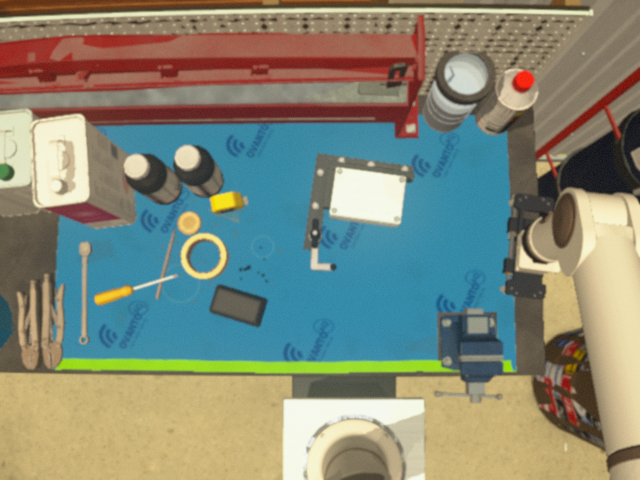

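The box sits in the corner to within 1 mm at (-1, 0) mm, and the bystanders have not moved. I'll push once more in x to confirm the seat, then check the wrist joint options for the clamp.

```bash
python3 - <<'E'
from m import *
robot.movep(W(-.12,-.02,.30),down(YAW)); robot.set_gripper(.8)
robot.line_to(W(-.10,-.02,.194),velocity=.2)
print(robot.line_to(W(-.06,-.02,.194),velocity=.03,until_force=18)); st("x")
robot.line_to(W(-.10,-.02,.194)); robot.line_to(W(-.12,-.02,.29),velocity=.25); st("up")
for k in (0,np.pi):
    for z in (.30,.221): print(robot.ik(W(-.1025,.105,z),down(np.radians(-1.9)+k)).round(2), robot.ik(W(-.1025,.105,z),down(np.radians(78)+k)).round(2))
E
```

```text
False
x [-0.0637 -0.0197] 0.193 [-11.9   2.4  10.4] 27.825
up [-0.1189 -0.0202] 0.2909 [-0.2 -0.7  0.7] 28.7833
[ 0.35  0.48 -0.71  1.94  0.41  0.86 -2.17] [ 0.56  0.6  -1.01  1.94  0.63  0.95 -0.96]
[ 0.29  0.6  -0.63  1.98  0.53  0.72 -2.27] [ 0.48  0.71 -0.9   1.98  0.76  0.83 -1.06]
[ 0.72  0.81 -1.3   1.94  0.88  1.13  0.59] [ 0.72  0.81 -1.3   1.94  0.88  1.13  1.98]
[ 0.7   1.03 -1.31  1.97  1.13  1.15  0.44] [ 0.7   1.03 -1.31  1.97  1.13  1.15  1.83]
```

Sustained resistance of 12 N at the expected tool position (-64 mm) means the box is flush. Next I'll grip the wing and turn it with joint 7 in steps, watching the moment for the stop.

```bash
python3 - <<'E'
from m import *
robot.set_gripper(1.0)
p=lambda z: W(-.1025,.105,z); a0=np.radians(-1.9)
robot.movep(p(.30),down(a0)); robot.line_to(p(.221),velocity=.12)
robot.set_gripper(0,25); st("grip"); print(robot.read_width()*92, robot.read_gripper_force())
M0=robot.read_moment()[2]; q=np.array(robot.read_joints()); q0=q[6]; end=YAW+1.5-a0
print("wanted turn",end,"q7",q0)
for t in list(np.linspace(.2,end-.04,6))+list(end+np.arange(-.02,.14,.02)):
    q[6]=q0+t; robot.move_j(q); m=robot.read_moment()[2]-M0; print(round(t,3),m.round(3),(robot.read_joints()[6]-q0).round(3),robot.read_time())
    if t>end-.1 and abs(m)>.9: break
st("end")
E
```

```text
grip [-0.1025  0.1051] 0.221 [-0.4  1.3 -0.3] 31.7833
24.200482041827126 24.999969005584717
wanted turn 1.3909169217503543 q7 -2.265714542901723
0.2 0.126 0.196 32.0917
0.43 0.178 0.424 32.425
0.66 0.11 0.653 32.7583
0.891 0.124 0.883 33.0917
1.121 0.036 1.113 33.425
1.351 0.065 1.343 33.7583
1.371 -0.105 1.367 34.0083
1.391 -0.064 1.389 34.2583
1.411 -0.101 1.41 34.5083
1.431 -0.336 1.43 34.7583
1.451 -0.253 1.451 35.0083
1.471 -0.318 1.471 35.2583
1.491 -0.211 1.491 35.5083
1.511 -0.416 1.51 35.7583
end [-0.1023  0.1047] 0.2209 [ 3.2 -3.  -2.9] 35.7583
```

The width reads 24 mm, not 14, so the fingers may be on the hub, where they could slip. I'll release, lift and look.

```bash
python3 - <<'E'
from m import *
robot.set_gripper(.4); robot.line_to(W(-.1025,.105,.30),velocity=.2)
robot.movep(W(-.1,-.3,.35),down(YAW+np.pi/2)); robot.hold(.2); encl("a4")
p,d=robot.capture("top"); C=cloud("top",d)
for n,a,b,bx,z in (("wing",.067,.085,(295,345,205,260),.076),("arm",.02,.04,(295,390,222,290),.03)):
    m=seg(C,a,b,bx); f=fit("top",m,z); print(n,m.sum(),J(f[0]),np.degrees(np.arctan2(f[1][1],f[1][0])-YAW).round(1),f[2].round(4))
    q=np.array([J(x) for x in f[3]]); print(q.min(0),q.max(0))
cv2.imwrite("pics/c4.png",cv2.resize(p[140:290,290:480],None,fx=4,fy=4,interpolation=cv2.INTER_NEAREST))
E
```

```text
encl jig [-0.0009 -0.0001] rect [-0.0007 -0.0002] [0.1603 0.1112] yaw rel jig 0.07 [0.1598 0.1109] t 38.525
wing 185 [-0.1036  0.1047] 86.0 [0.0617 0.0144]
[-0.1123  0.0733] [-0.0953  0.136 ]
arm 300 [-0.0971  0.0479] 124.3 [0.0791 0.0386]
[-0.1185  0.0249] [-0.0609  0.1101]
```

View pics/c4.png

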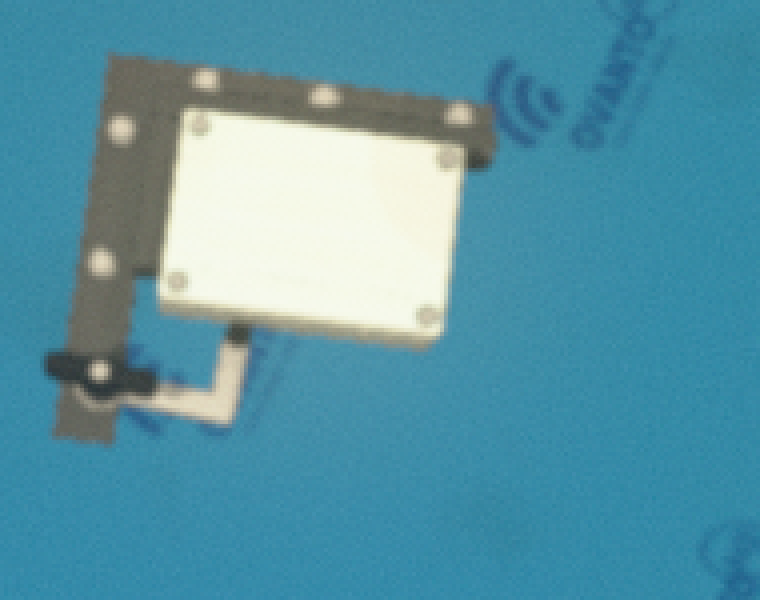

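The wing at crop (100,372) now stands at 86° (1.50 rad), which is its stop. The toe at (237,333) lies against the near face, and the box is still home at (-0.9, -0.1) mm.

```bash
python3 -c "
from plant import robot
print(robot.close_job(),robot.read_time())"
```

```text
the job is handed in; nothing more can be done
the job is handed in; nothing more can be done
```

The job is handed in: the enclosure sits in the jig corner to within about 1 mm of flush against both fences by the camera, the clamp is at its 1.5 rad stop with the toe across the near side, and the tape roll, sanding block and tape measure were not touched.

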